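# Build the sieve tower on the lab shaker

### The job

Build the sieve tower on the shaker, one part at a time from the bottom up: the blue (fine) sieve on the catch pan, then the yellow on the blue, then the red on the yellow, and last the lid on top. Set each part down, never dropping it, so that it sits level and fully home in the one below, and let it go before fetching the next. Leave the green spare sieve and the specimen jar where they stand.

Things in the scene. Friction and masses are not known exactly. Their poses are not given: they have to be found in the camera images.
- shaker: White round sieve-shaker base (110 mm diameter, 45 mm tall) fixed to the bench, carrying a steel catch pan in its middle: round, 60 mm outside, 55 mm bore, its rim 70 mm above the bench. Origin at the centre of the underside, on the bench; z up. A sieve seated on the pan has its origin 61 mm above the shaker's origin
- pan_rim (a point): Centre of the catch pan's open mouth, at rim height (70 mm above the shaker's origin)
- sieve_blue: Blue, finest sieve, round (yaw is free), 39 mm tall, 90 g. Origin: centre of its underside, z up. 0 to 9 mm: tapered steel spigot, diameter 42 mm at the bottom, 50 mm at the top; at 9 mm a flat shoulder; 9 to 39 mm: coloured frame, 60 mm outside (grip here), 55 mm bore, open on top, mesh floor at 13 mm. The spigot drops into the pan or sieve below until the shoulder rests on its rim
- sieve_yellow: Yellow, medium sieve: same shape, sizes and mass as the blue one. Seated on another sieve, its origin is 30 mm above that one's
- sieve_red: Red, coarse sieve: same shape, sizes and mass as the blue one. Seated on another sieve, its origin is 30 mm above that one's
- lid: Round aluminium lid with a black bar grip. Origin at the centre of its underside, z up. 0 to 9 mm: the same tapered spigot as the sieves; 9 to 14 mm: disc of 60 mm diameter; 14 to 38 mm: black bar, 44 mm long along the lid's x axis, 14 mm thick along its y axis (grip it across y). Seated on a sieve its origin is 30 mm above that sieve's origin. 70 g nominal
- sieve_green: Green spare sieve, same shape and sizes: not part of this job, to be left where it stands
- jar: Small specimen jar with white cap and orange band, 42 mm diameter, 60 mm tall, origin at the centre of its underside: leave alone

How it is judged:
On the way, in this order (a step that is already met when the one before it is completed fails the run):
1. The blue sieve is seated on the catch pan and let go (horizontal distance between sieve_blue and shaker below 0.005 m and z of sieve_blue in the frame of shaker between 0.058 and 0.064 m and angle between sieve_blue's own z axis and vertical below 0.06 rad and contact force between the fingers and sieve_blue below 0.05 N), for 0.2 s.
2. The yellow sieve is seated on the blue one and let go (horizontal distance between sieve_yellow and sieve_blue below 0.005 m and z of sieve_yellow in the frame of sieve_blue between 0.027 and 0.033 m and angle between sieve_yellow's own z axis and vertical below 0.06 rad and contact force between the fingers and sieve_yellow below 0.05 N), for 0.2 s.
3. The red sieve is seated on the yellow one and let go (horizontal distance between sieve_red and sieve_yellow below 0.005 m and z of sieve_red in the frame of sieve_yellow between 0.027 and 0.033 m and angle between sieve_red's own z axis and vertical below 0.06 rad and contact force between the fingers and sieve_red below 0.05 N), for 0.2 s.
4. The lid is seated on the red sieve and let go (horizontal distance between lid and sieve_red below 0.005 m and z of lid in the frame of sieve_red between 0.027 and 0.033 m and angle between lid's own z axis and vertical below 0.06 rad and contact force between the fingers and lid below 0.05 N), for 0.2 s.
At the end, for the whole second after the job is handed in: From the bottom up: catch pan, blue, yellow, red, lid, each within 5 mm of the centre of the one below, within 3 mm of its seated height and level within 0.06 rad, all let go and at rest; the green sieve and the jar within 20 mm of where they started (horizontal distance between sieve_blue and shaker below 0.005 m and z of sieve_blue in the frame of shaker between 0.058 and 0.064 m and angle between each of sieve_blue, sieve_yellow, sieve_red, lid's own z axis and vertical below 0.06 rad and linear speed of each of sieve_blue, sieve_yellow, sieve_red, lid below 0.02 m/s and horizontal distance between sieve_yellow and sieve_blue below 0.005 m and z of sieve_yellow in the frame of sieve_blue between 0.027 and 0.033 m and horizontal distance between sieve_red and sieve_yellow below 0.005 m and z of sieve_red in the frame of sieve_yellow between 0.027 and 0.033 m and horizontal distance between lid and sieve_red below 0.005 m and z of lid in the frame of sieve_red between 0.027 and 0.033 m and distance of each of sieve_green, jar from where it was at the start of the episode below 0.02 m); the robot touches nothing.
It fails at once if the green spare sieve is moved by more than 20 mm (distance of sieve_green from where it was at the start of the episode above 0.02 m).
It fails at once if the specimen jar is moved by more than 20 mm (distance of jar from where it was at the start of the episode above 0.02 m).
It fails at once if the green spare sieve or the specimen jar is tipped over (angle between any of sieve_green, jar's own z axis and vertical above 0.5 rad).
It fails at once if a sieve or the lid is dropped (falls free by more than about 20 mm) ((linear speed of sieve_blue above 0.65 m/s and contact force between each of the fingers, the arm and sieve_blue below 0.05 N) or (linear speed of sieve_yellow above 0.65 m/s and contact force between each of the fingers, the arm and sieve_yellow below 0.05 N) or (linear speed of sieve_red above 0.65 m/s and contact force between each of the fingers, the arm and sieve_red below 0.05 N) or (linear speed of lid above 0.65 m/s and contact force between each of the fingers, the arm and lid below 0.05 N)).
It also fails if it takes over 104 s, if anything falls off the work surface, if the arm or the gripper's body presses on something with over 40 N, if the wrist force passes 120 N, or if a joint passes its speed limit or range.

### The arm

A 7-joint arm with a two-finger parallel gripper is mounted at the origin on the work surface. World frame = base frame: x ahead of the robot, y to its left, z up, the work surface at z = 0. Lengths are in m, angles in rad, forces in N, time in s.
With the tool pointing down it reaches from about 0.4 to 0.875 m from the base axis. Payload 6.5 kg.
Tool frame: the origin (TCP) lies midway between the tips of the shut fingers; the grasp point (between the pads) lies 19 mm behind it (bot.tcp_to_grasp is the distance from the TCP to the grasp point, in m); z points along the fingers, y is the line along which they close (so a half turn about z gives the same grasp; the last joint's range is limited). The gripper opens to 88 mm and grips with 3 to 60 N. Pads are 18 mm wide; open, the fingers measure 123 mm over their backs; the gripper's body (75 mm by 187 mm) begins 45 mm behind the grasp point.
Start: joints at [1.182, 0.536, -0.004, 1.538, 0.003, 1.067, -0.071], TCP at [0.206, -0.616, 0.239] pointing down, gripper open.
Joint ranges: [-2.7, 2.7], [-0.37, 2.16], [-1.27, 1.26], [0.24, 2.4], [-1.31, 4.45], [0.19, 1.91], [-2.76, 2.76]. Speed limits (rad/s): [2.39, 2.39, 3.14, 3.14, 3.14, 3.14, 3.14].

### API

Orientations are given as a unit quaternion [w, x, y, z].
In Python, from plant import sensors, optics, bot, spot_in, masks_of gives the robot as it stands.
- The arm moves only by the shell command python3 -m handwheel 'ROWS'. ROWS is JSON, a list of rows, each a list of 7 numbers: the shift along the tool's x, y, z as a fraction of full scale, then the turn, a rotation vector about the tool's x, y, z as a fraction of full scale, then the opening, from -1 (shut) to 1 (fully open). In form: [[dx, dy, dz, ax, ay, az, fingers], ...]. A call has 1 to 20 rows; each row is the pose to reach, as a shift and turn from the pose commanded when the call began, along the tool's axes at that moment, turning the shorter way round; what a row does not reach only later rows make up. Full scale, the value 1, is 0.4 m for a shift and 360 degrees for a turn. A row lasts 1/10 s, in which the tool goes at most 50 mm and 8.59 degrees, less where a joint would pass 70% of its speed; a pose out of reach is approached as far as the arm can. A call with a number of a shift or a turn outside -1 to 1 is refused whole. A call with a gripper value outside its range is refused whole. The fingers move at their own pace and stop on an object; the grip force is fixed at half the most. Time passes only in rows, so rows that repeat a pose let the fingers close. It gives the time, the measured TCP pose, the force, the opening and the grip force at its end, in the units of the state.
- sensors.sense(): the state, without advancing time (a new reading comes with each control period).
- optics.grab_frame(name): name is "scene" or "top"; returns the picture (400x640x3 uint8, red, green, blue); there is no depth.
- optics.camera_params(name): a dict with "camera_matrix" (3x3 intrinsics, pixels), "rvec" (rotation vector, rad) and "tvec" (3), from world to camera coordinates, as OpenCV has them. Camera axes: x right, y down, z forward; pixel columns grow to the right and rows downward; lengths in m; the calibration is good to about 2 mm. A picture is of the moment at which its call begins. camera_params takes no time and is no camera call.
- bot.close_job(): hands the job in; it is judged then, once.
Trained networks look in the newest picture that a camera, given by its name, has taken for a name from the list of things; names that differ only in an ending like _2 or _b are one class to them, and where a whole thing is asked for, a point or a joint stands for the part that bears it (a point fixed in the world has none). Each returns a list of dicts, best first, with "score" (0 to 1); they miss things now and then, are a little off and sometimes report something else, mostly with a low value. They report only what shows in the picture. A call takes as long as a camera call.
- spot_in(camera, query): "extent" ([left, top, right, bottom] in pixels, round what is visible of it).
- masks_of(camera, query): "region" (400x640 bool, what is visible of it) and "extent" ([left, top, right, bottom] in pixels, round what is visible of it).
The state is a dict: "clock": time; "joints": joint angles; "dq": joint speeds; "effort": joint torques, N m; "position": TCP position; "eef_rot": TCP orientation; "wrist_force": force on the tool from outside, world axes, zero at the start; "moment": the same for the moment, N m; "grip_width": opening from 0.0 (shut) to 1.0 (fully open); "finger_force": force on a finger pad.
Only numpy, scipy, OpenCV 4.12 (cv2) and the standard library are available. Lean on these libraries where they do the work, as an engineer would, in place of code of your own. Each camera call takes 0.05 s, during which the arm holds its last target. There are 200 camera calls.

## Working session

There is one attempt and no reset: what is moved stays moved. The work goes in short steps, Python scripts to look and compute and a shell command to move; the robot and the scene stay as the last step left them, time stands still between calls to the robot, and variables do not carry over. Pictures are saved under pics/ and viewed, at most 14 in all, crops included, and the job is handed in when it is done.

```bash
mkdir -p pics; python3 - <<'E'
from plant import sensors, optics, bot
import cv2
s=sensors.sense(); print(s)
for n in("scene","top"):
    im=optics.grab_frame(n); cv2.imwrite(f"pics/{n}0.png",im[...,::-1]); print(optics.camera_params(n))
E
```

```text
{'clock': 0.0, 'joints': array([ 1.18179539,  0.53716365, -0.00440516,  1.53885841,  0.00260724,
        1.06731802, -0.07120886]), 'dq': array([-0.0006401 ,  0.00031748, -0.00034311, -0.00059836, -0.00131936,
        0.00048595,  0.00103726]), 'effort': array([ 1.83413927e-04, -5.70987654e+01,  9.90923010e-01, -2.51611286e+01,
       -5.61844802e-02,  1.78778137e-02,  1.76926219e-04]), 'position': array([ 0.20596186, -0.61585524,  0.23784678]), 'eef_rot': array([-8.44264485e-04,  9.86999785e-01,  1.60719217e-01, -2.14096692e-04]), 'wrist_force': array([ 0.04333235, -0.12813982, -0.26606999]), 'moment': array([ 0.03590459, -0.01042491,  0.00616033]), 'finger_force': 0.0, 'grip_width': 0.9969825431168101}
{'camera_matrix': array([[395.97143056,   0.        , 321.60741948],
       [  0.        , 395.97143056, 188.19112185],
       [  0.        ,   0.        ,   1.        ]]), 'rvec': array([ 2.02711328,  1.0031747 , -0.50748805]), 'tvec': array([-0.34700308, -0.20445895,  1.22332394])}
{'camera_matrix': array([[403.68189672,   0.        , 325.81039631],
       [  0.        , 403.68189672, 200.73745486],
       [  0.        ,   0.        ,   1.        ]]), 'rvec': array([ 2.10229027, -2.15573454,  0.17517008]), 'tvec': array([0.01969762, 0.56244473, 0.7618799 ])}
```

View pics/scene0.png

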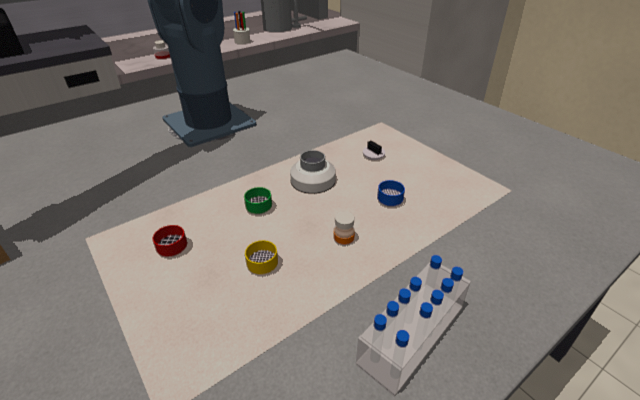

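View pics/top0.png

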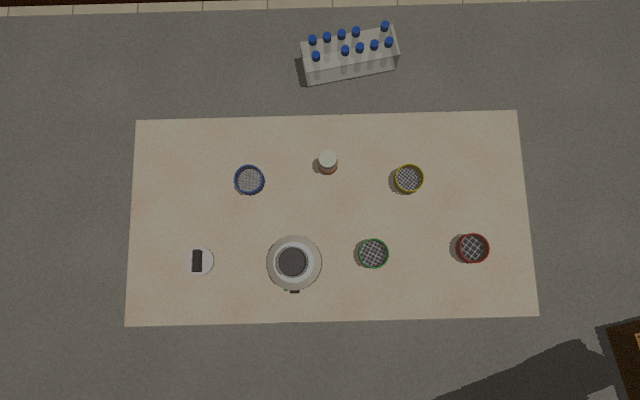

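The two views show the layout. In the top view (px): blue (249,180), jar (328,162), yellow (408,178), lid (202,261, bar roughly vertical in the image), shaker (293,263), green (373,253), red (472,248). The robot is at the bottom, so x points up and y points left.

```bash
cat > h.py <<'E'
import numpy as np, cv2
from scipy.optimize import least_squares
from plant import sensors, optics, bot, spot_in, masks_of
CY={'sieve':[(.021,0,.0),(.025,.009,.009),(.03,.009,.039)],'shaker':[(.055,0,.045),(.03,.045,.07)],'lid':[(.021,0,0),(.025,.009,.009),(.03,.009,.014)],'jar':[(.021,0,.06)]}
T=np.linspace(0,2*np.pi,60)
def proj(n,P):
    c=optics.camera_params(n); return cv2.projectPoints(np.float64(P).reshape(-1,3),c['rvec'],c['tvec'],c['camera_matrix'],None)[0][:,0]
def solid(kind,x,y,z0=0,yaw=0):
    P=[(x+r*np.cos(t),y+r*np.sin(t),z0+z) for r,a,b in CY[kind] for z in(a,b) for t in T]
    if kind=='lid':
        R=np.array([[np.cos(yaw),-np.sin(yaw)],[np.sin(yaw),np.cos(yaw)]])
        P+=[(*(R@[a,b]+[x,y]),z0+z) for a in(-.022,.022) for b in(-.007,.007) for z in(.014,.038)]
    return P
def cen(h):
    m=cv2.moments(h.astype(np.float32)); return np.array([m['m10'],m['m01']])/m['m00']
def hullof(mask):
    m=mask.astype(np.uint8); k,l,s,_=cv2.connectedComponentsWithStats(m); m=(l==1+np.argmax(s[1:,4])).astype(np.uint8)
    c=max(cv2.findContours(m,cv2.RETR_EXTERNAL,cv2.CHAIN_APPROX_NONE)[0],key=cv2.contourArea); return cv2.convexHull(c)
def locate(name,kind,z0=0,cams=('scene','top'),yaw=0,x0=(.6,0)):
    obs={}
    for n in cams:
        optics.grab_frame(n); r=masks_of(n,name)
        if r: obs[n]=(cen(hullof(r[0]['region'])),r[0]['score'],cv2.contourArea(hullof(r[0]['region'])))
    f=lambda p,ns:np.concatenate([cen(cv2.convexHull(proj(n,solid(kind,*p,z0,yaw)).astype(np.float32)))-obs[n][0] for n in ns])
    out={}
    for ns in [list(obs)]+[[n] for n in obs]:
        out['+'.join(ns)]=least_squares(f,x0,args=(ns,),diff_step=1e-4).x.round(4).tolist()
    ar={n:(round(obs[n][1],2),round(obs[n][2]/cv2.contourArea(cv2.convexHull(proj(n,solid(kind,*out[n],z0,yaw)).astype(np.float32))),2)) for n in obs}
    print(name,out,ar); return out
E
python3 - <<'E'
from h import *
for n,k in [('sieve_blue','sieve'),('sieve_yellow','sieve'),('sieve_red','sieve'),('sieve_green','sieve'),('shaker','shaker'),('jar','jar'),('lid','lid')]: locate(n,k,x0=(.6,-.1))
im=optics.grab_frame('top')
r=masks_of('top','lid')[0]['region']
# bar: dark pixels
d=(im.max(2)<60)&(cv2.dilate(r.astype(np.uint8),np.ones((5,5)))>0)
ys,xs=np.nonzero(d); print('bar',len(xs),xs.mean(),ys.mean(),cv2.minAreaRect(np.c_[xs,ys].astype(np.float32)))
# pixel->plane z=.038
c=optics.camera_params('top'); R=cv2.Rodrigues(c['rvec'])[0]
def unp(u,z):
    d=R.T@np.linalg.inv(c['camera_matrix'])@[*u,1]; o=-R.T@c['tvec']; return o+d*(z-o[2])/d[2]
W=np.array([unp(u,.03)[:2] for u in np.c_[xs,ys]]); print('barc',W.mean(0)); w,v=np.linalg.eigh(np.cov(W.T)); print(np.sqrt(w*12),v[:,1])
# pan mouth dark
m=np.zeros(im.shape[:2],np.uint8); m[235:295,262:326]=1
d=((im.max(2)<110)&(m>0)).astype(np.uint8)
n,l,s,ce=cv2.connectedComponentsWithStats(d); i=1+np.argmax(s[1:,4]); print(s[i],ce[i],unp(ce[i],.07))
E
```

```text
sieve_blue {'scene+top': [0.6159, 0.1647], 'scene': [0.6155, 0.1633], 'top': [0.6167, 0.1655]} {'scene': (0.77, 0.91), 'top': (0.71, 1.0)}
sieve_yellow {'scene+top': [0.6098, -0.1677], 'scene': [0.6102, -0.1691], 'top': [0.6097, -0.1661]} {'scene': (0.89, 0.96), 'top': (0.91, 0.94)}
sieve_red {'scene+top': [0.4632, -0.2876], 'scene': [0.4629, -0.2887], 'top': [0.4634, -0.2861]} {'scene': (0.9, 0.93), 'top': (0.74, 0.92)}
sieve_green {'top': [0.4579, -0.0862]} {'top': (0.64, 0.97)}
shaker {'scene+top': [0.443, 0.0714], 'scene': [0.4459, 0.0686], 'top': [0.4425, 0.0723]} {'scene': (0.75, 0.93), 'top': (0.96, 0.99)}
jar {'scene+top': [0.648, -0.0009], 'scene': [0.648, -0.0027], 'top': [0.6486, 0.0007]} {'scene': (0.77, 0.87), 'top': (0.58, 0.82)}
lid {'scene+top': [0.4506, 0.2688], 'scene': [0.4511, 0.2671], 'top': [0.4508, 0.2694]} {'scene': (0.59, 0.89), 'top': (0.72, 0.97)}
bar 187 196.97860962566844 260.75401069518716 ((197.0, 260.5), (21.0, 8.0), 90.0)
barc [0.45044104 0.26709213]
[0.01788465 0.04245405] [-0.99961253 -0.02783509]
[276 247  33  30 762] [291.69160105 261.63648294] [0.44306244 0.07327931 0.07      ]
```

```bash
python3 -m handwheel '[[0.2,-0.2,0,0,0,0.0514,1],[0.4,-0.4,0,0,0,0.0514,1],[0.6,-0.6,0,0,0,0.0514,1],[0.78,-0.766,0,0,0,0.0514,1],[0.78,-0.766,0,0,0,0.0514,1],[0.78,-0.766,0,0,0,0.0514,1],[0.78,-0.766,0,0,0,0.0514,1],[0.78,-0.766,0,0,0,0.0514,1],[0.78,-0.766,0,0,0,0.0514,1],[0.78,-0.766,0,0,0,0.0514,1],[0.78,-0.766,0,0,0,0.0514,1],[0.78,-0.766,0,0,0,0.0514,1],[0.78,-0.766,0,0,0,0.0514,1]]'
```

```text
clock: 2.9
position: [0.4042, -0.2283, 0.2387]
eef_rot: [0.0, 1.0, -0.001, -0.0]
wrist_force: [-0.7, -0.5, 0.2]
grip_width: 1.0
finger_force: 0.0
```

```bash
python3 -m handwheel '[[0.53,-0.982,0.2,0,0,0,1],[0.53,-0.982,0.2,0,0,0,1],[0.53,-0.982,0.2,0,0,0,1],[0.53,-0.982,0.2,0,0,0,1],[0.53,-0.982,0.2,0,0,0,1],[0.53,-0.982,0.2,0,0,0,1],[0.53,-0.982,0.2,0,0,0,1],[0.53,-0.982,0.2,0,0,0,1],[0.53,-0.982,0.2,0,0,0,1],[0.53,-0.982,0.2,0,0,0,1],[0.53,-0.982,0.2,0,0,0,1],[0.53,-0.982,0.3,0,0,0,1],[0.53,-0.982,0.4,0,0,0,1],[0.53,-0.982,0.4,0,0,0,1]]'; python3 - <<'E'
from h import *
cv2.imwrite('pics/a.png',optics.grab_frame('scene')[100:300,200:520,::-1].repeat(2,0).repeat(2,1))
E
```

```text
clock: 4.3
position: [0.613, 0.1611, 0.074]
eef_rot: [0.002, 1.0, -0.002, -0.005]
wrist_force: [-0.6, -0.7, 0.1]
grip_width: 0.999
finger_force: 0.0
```

View pics/a.png

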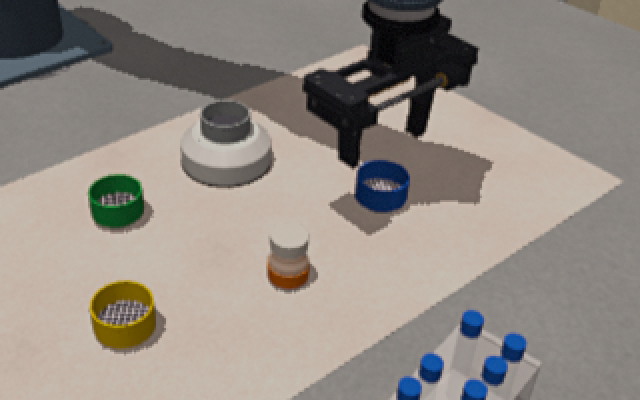

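The open gripper hangs above the blue sieve (crop px 382,185), with the fingers on either side. Going down now.

```bash
python3 -m handwheel '[[0,0,0.05,0,0,0,1],[0,0,0.1,0,0,0,1],[0,0,0.14,0,0,0,1],[0,0,0.165,0,0,0,1],[0,0,0.165,0,0,0,1],[0,0,0.165,0,0,0,1],[0,0,0.165,0,0,0,1]]'
```

```text
clock: 5.05
position: [0.6177, 0.1661, 0.0138]
eef_rot: [-0.0, 1.0, -0.0, 0.001]
wrist_force: [-0.4, 0.1, 0.3]
grip_width: 0.997
finger_force: 0.0
```

```bash
python3 -m handwheel '[[-0.004,0.004,0.008,0,0,0,1],[-0.004,0.004,0.008,0,0,0,1],[-0.004,0.004,0.008,0,0,0,-1],[-0.004,0.004,0.008,0,0,0,-1],[-0.004,0.004,0.008,0,0,0,-1],[-0.004,0.004,0.008,0,0,0,-1],[-0.004,0.004,0.008,0,0,0,-1],[-0.004,0.004,0.008,0,0,0,-1],[-0.004,0.004,0.008,0,0,0,-1],[-0.004,0.004,0.008,0,0,0,-1]]'
```

```text
clock: 6.05
position: [0.6154, 0.1643, 0.0096]
eef_rot: [0.0, 1.0, -0.0, 0.0]
wrist_force: [-0.2, -1.1, -0.1]
grip_width: 0.66
finger_force: 30.0
```

```bash
python3 -m handwheel '[[0,0,-0.03,0,0,0,-1],[0,0,-0.1,0,0,0,-1],[0,0,-0.2,0,0,0,-1],[0,0,-0.275,0,0,0,-1],[-0.07,0.035,-0.275,0,0,0,-1],[-0.15,0.08,-0.275,0,0,0,-1],[-0.23,0.12,-0.275,0,0,0,-1],[-0.31,0.165,-0.275,0,0,0,-1],[-0.38,0.2,-0.275,0,0,0,-1],[-0.431,0.231,-0.275,0,0,0,-1],[-0.431,0.231,-0.275,0,0,0,-1],[-0.431,0.231,-0.275,0,0,0,-1],[-0.431,0.231,-0.275,0,0,0,-1],[-0.431,0.231,-0.275,0,0,0,-1]]'; python3 - <<'E'
from h import *
s=sensors.sense(); p=s['position']; print(p,s['grip_width'])
locate('sieve_blue','sieve',z0=p[2]-.0096,x0=p[:2])
cv2.imwrite('pics/b.png',optics.grab_frame('scene')[100:250,240:440,::-1].repeat(3,0).repeat(3,1))
E
```

```text
clock: 7.45
position: [0.4439, 0.0727, 0.1198]
eef_rot: [-0.0, 1.0, 0.0, 0.001]
wrist_force: [0.4, 0.4, -1.5]
grip_width: 0.66
finger_force: 30.0
[0.44393143 0.07267156 0.11975047] 0.6603265053315935
sieve_blue {'scene': [0.5857, -0.1496]} {'scene': (0.67, 0.6)}
```

View pics/b.png

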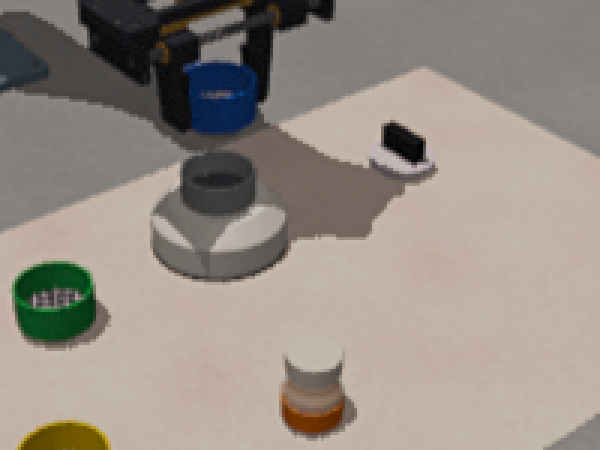

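Blue (crop px 220,97) hangs directly over the pan mouth (218,178). Lowering it.

```bash
python3 -m handwheel '[[-0.002,0.001,0.03,0,0,0,-1],[-0.002,0.001,0.06,0,0,0,-1],[-0.002,0.001,0.085,0,0,0,-1],[-0.002,0.001,0.1,0,0,0,-1],[-0.002,0.001,0.11,0,0,0,-1],[-0.002,0.001,0.118,0,0,0,-1],[-0.002,0.001,0.122,0,0,0,-1],[-0.002,0.001,0.122,0,0,0,-1],[-0.002,0.001,0.122,0,0,0,-1]]'
```

```text
clock: 8.6
position: [0.4423, 0.0716, 0.0709]
eef_rot: [-0.0, 1.0, -0.0, 0.0]
wrist_force: [-0.6, 0.1, -1.8]
grip_width: 0.664
finger_force: 30.0
```

```bash
python3 -m handwheel '[[0,0,0.002,0,0,0,-1],[0,0,0.004,0,0,0,-1],[0,0,0.004,0,0,0,-1]]'
```

```text
clock: 8.9
position: [0.4424, 0.0716, 0.0703]
eef_rot: [0.0, 1.0, -0.0, 0.0]
wrist_force: [-4.7, -0.9, 17.0]
grip_width: 0.663
finger_force: 31.0
```

```bash
python3 -m handwheel '[[0,0,-0.001,0,0,0,1],[0,0,-0.001,0,0,0,1],[0,0,-0.001,0,0,0,1],[0,0,-0.001,0,0,0,1],[0,0,-0.001,0,0,0,1],[0,0,-0.001,0,0,0,1],[0,0,-0.001,0,0,0,1],[0,0,-0.03,0,0,0,1],[0,0,-0.1,0,0,0,1],[0,0,-0.2,0,0,0,1],[0,0,-0.275,0,0,0,1],[0,0,-0.275,0,0,0,1],[0,0,-0.275,0,0,0,1]]'; python3 - <<'E'
from h import *
locate('sieve_blue','sieve',z0=.061,x0=(.44,.07))
cv2.imwrite('pics/c.png',optics.grab_frame('scene')[100:250,240:440,::-1].repeat(3,0).repeat(3,1))
E
```

```text
clock: 10.2
position: [0.4424, 0.0715, 0.1799]
eef_rot: [-0.0, 1.0, -0.0, 0.001]
wrist_force: [-0.4, -0.3, -0.6]
grip_width: 1.002
finger_force: 0.0
sieve_blue {'scene': [0.4429, 0.0706]} {'scene': (0.87, 0.93)}
```

View pics/c.png

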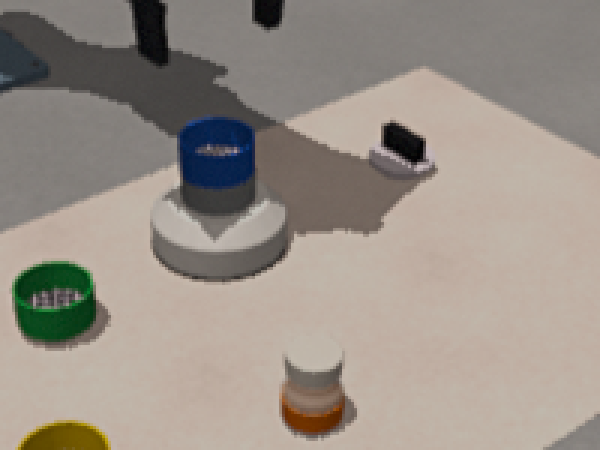

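Blue sits level and flush on the pan (crop px 217,155). Next is yellow.

```bash
python3 -m handwheel '[[0.418,0.598,0,0,0,0,1],[0.418,0.598,0,0,0,0,1],[0.418,0.598,0,0,0,0,1],[0.418,0.598,0,0,0,0,1],[0.418,0.598,0,0,0,0,1],[0.418,0.598,0,0,0,0,1],[0.418,0.598,0,0,0,0,1],[0.418,0.598,0,0,0,0,1],[0.418,0.598,0.1,0,0,0,1],[0.418,0.598,0.2,0,0,0,1],[0.418,0.598,0.27,0,0,0,1],[0.418,0.598,0.27,0,0,0,1],[0.418,0.598,0.27,0,0,0,1],[0.418,0.598,0.27,0,0,0,1]]'; python3 - <<'E'
from h import *
s=sensors.sense(); print(s['position'])
locate('sieve_yellow','sieve',x0=(.6,-.16))
E
```

```text
clock: 11.85
position: [0.6105, -0.1672, 0.0731]
eef_rot: [0.0, 1.0, 0.0, 0.001]
wrist_force: [-0.1, -0.3, 0.7]
grip_width: 1.0
finger_force: 0.0
[ 0.61052732 -0.16721141  0.07306075]
sieve_yellow {'scene+top': [0.6025, -0.1675], 'scene': [0.6101, -0.1695], 'top': [0.597, -0.1666]} {'scene': (0.8, 0.97), 'top': (0.69, 0.46)}
```

```bash
python3 -m handwheel '[[-0.001,0,0.06,0,0,0,1],[-0.001,0,0.12,0,0,0,1],[-0.001,0,0.158,0,0,0,1],[-0.001,0,0.158,0,0,0,1],[-0.001,0,0.158,0,0,0,1],[-0.001,0,0.158,0,0,0,1],[-0.001,0,0.158,0,0,0,-1],[-0.001,0,0.158,0,0,0,-1],[-0.001,0,0.158,0,0,0,-1],[-0.001,0,0.158,0,0,0,-1],[-0.001,0,0.158,0,0,0,-1],[-0.001,0,0.158,0,0,0,-1],[-0.001,0,0.158,0,0,0,-1]]'
```

```text
clock: 13.35
position: [0.609, -0.1678, 0.0082]
eef_rot: [0.0, 1.0, -0.0, 0.0]
wrist_force: [-1.2, 0.3, 3.9]
grip_width: 0.677
finger_force: 30.0
```

```bash
python3 -m handwheel '[[0,0,-0.04,0,0,0,-1],[0,0,-0.14,0,0,0,-1],[0,0,-0.24,0,0,0,-1],[0,0,-0.34,0,0,0,-1],[-0.05,-0.07,-0.38,0,0,0,-1],[-0.1,-0.15,-0.38,0,0,0,-1],[-0.15,-0.22,-0.38,0,0,0,-1],[-0.2,-0.3,-0.38,0,0,0,-1],[-0.25,-0.37,-0.38,0,0,0,-1],[-0.3,-0.44,-0.38,0,0,0,-1],[-0.36,-0.52,-0.38,0,0,0,-1],[-0.4,-0.57,-0.38,0,0,0,-1],[-0.416,-0.598,-0.38,0,0,0,-1],[-0.416,-0.598,-0.38,0,0,0,-1],[-0.416,-0.598,-0.38,0,0,0,-1],[-0.416,-0.598,-0.38,0,0,0,-1]]'; python3 - <<'E'
from h import *
p=sensors.sense()['position']
locate('sieve_yellow','sieve',z0=p[2]-.0085,x0=p[:2],cams=['scene'])
E
```

```text
clock: 14.95
position: [0.4435, 0.0702, 0.16]
eef_rot: [0.0, 1.0, -0.001, 0.0]
wrist_force: [-0.3, -1.2, -0.3]
grip_width: 0.679
finger_force: 30.0
sieve_yellow {'scene': [0.4453, 0.0732]} {'scene': (0.68, 0.9)}
```

```bash
python3 -m handwheel '[[-0.002,-0.003,0.04,0,0,0,-1],[-0.002,-0.003,0.08,0,0,0,-1],[-0.002,-0.003,0.11,0,0,0,-1],[-0.002,-0.003,0.125,0,0,0,-1],[-0.002,-0.003,0.135,0,0,0,-1],[-0.002,-0.003,0.143,0,0,0,-1],[-0.002,-0.003,0.147,0,0,0,-1],[-0.002,-0.003,0.149,0,0,0,-1],[-0.002,-0.003,0.149,0,0,0,-1],[-0.002,-0.003,0.149,0,0,0,-1]]'
```

```text
clock: 16.05
position: [0.4419, 0.0727, 0.1005]
eef_rot: [-0.0, 1.0, -0.0, 0.0]
wrist_force: [-0.8, 1.1, -1.0]
grip_width: 0.681
finger_force: 30.0
```

```bash
python3 -m handwheel '[[0,0,0.002,0,0,0,-1],[0,0,0.004,0,0,0,-1],[0,0,0.004,0,0,0,-1]]'
```

```text
clock: 16.35
position: [0.442, 0.0727, 0.0991]
eef_rot: [0.0, 1.0, -0.0, 0.0]
wrist_force: [-1.0, -1.4, 4.5]
grip_width: 0.679
finger_force: 30.0
```

Light contact. Down another 0.8 mm, then release.

```bash
python3 -m handwheel '[[0,0,0.002,0,0,0,-1],[0,0,0.002,0,0,0,-1]]'
```

```text
clock: 16.55
position: [0.4421, 0.0727, 0.0989]
eef_rot: [0.0, 1.0, -0.0, 0.0]
wrist_force: [-3.1, -0.9, 14.8]
grip_width: 0.68
finger_force: 30.0
```

```bash
python3 -m handwheel '[[0,0,-0.001,0,0,0,1],[0,0,-0.001,0,0,0,1],[0,0,-0.001,0,0,0,1],[0,0,-0.001,0,0,0,1],[0,0,-0.001,0,0,0,1],[0,0,-0.001,0,0,0,1],[0,0,-0.001,0,0,0,1],[0,0,-0.03,0,0,0,1],[0,0,-0.1,0,0,0,1],[0,0,-0.2,0,0,0,1],[0,0,-0.25,0,0,0,1],[0,0,-0.25,0,0,0,1],[0,0,-0.25,0,0,0,1]]'; python3 - <<'E'
from h import *
locate('sieve_yellow','sieve',z0=.091,x0=(.44,.07),cams=['scene'])
cv2.imwrite('pics/d.png',optics.grab_frame('scene')[100:250,240:440,::-1].repeat(3,0).repeat(3,1))
E
```

```text
clock: 17.85
position: [0.4417, 0.0726, 0.1983]
eef_rot: [0.0, 1.0, -0.0, 0.0]
wrist_force: [0.3, -0.3, -0.2]
grip_width: 0.999
finger_force: 0.0
sieve_yellow {'scene': [0.4414, 0.072]} {'scene': (0.71, 0.9)}
```

View pics/d.png

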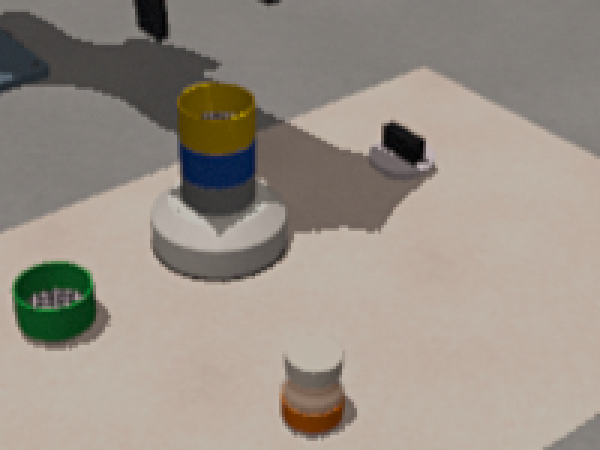

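Yellow is seated level on blue (crop px 217,118). Next is red.

```bash
python3 -m handwheel '[[0.054,0.9,0,0,0,0,1],[0.054,0.9,0,0,0,0,1],[0.054,0.9,0,0,0,0,1],[0.054,0.9,0,0,0,0,1],[0.054,0.9,0,0,0,0,1],[0.054,0.9,0,0,0,0,1],[0.054,0.9,0,0,0,0,1],[0.054,0.9,0,0,0,0,1],[0.054,0.9,0,0,0,0,1],[0.054,0.9,0,0,0,0,1],[0.054,0.9,0.1,0,0,0,1],[0.054,0.9,0.2,0,0,0,1],[0.054,0.9,0.3,0,0,0,1],[0.054,0.9,0.32,0,0,0,1],[0.054,0.9,0.32,0,0,0,1],[0.054,0.9,0.32,0,0,0,1]]'; python3 - <<'E'
from h import *
locate('sieve_red','sieve',x0=(.46,-.28))
E
```

```text
clock: 19.6
position: [0.4645, -0.2869, 0.0715]
eef_rot: [0.0, 1.0, 0.001, 0.001]
wrist_force: [0.6, 0.4, 0.3]
grip_width: 0.999
finger_force: 0.0
sieve_red {'scene': [0.4633, -0.2882]} {'scene': (0.91, 0.99)}
```

```bash
python3 -m handwheel '[[-0.002,0.001,0.06,0,0,0,1],[-0.002,0.001,0.12,0,0,0,1],[-0.002,0.001,0.154,0,0,0,1],[-0.002,0.001,0.154,0,0,0,1],[-0.002,0.001,0.154,0,0,0,1],[-0.002,0.001,0.154,0,0,0,1],[-0.002,0.001,0.154,0,0,0,-1],[-0.002,0.001,0.154,0,0,0,-1],[-0.002,0.001,0.154,0,0,0,-1],[-0.002,0.001,0.154,0,0,0,-1],[-0.002,0.001,0.154,0,0,0,-1],[-0.002,0.001,0.154,0,0,0,-1],[-0.002,0.001,0.154,0,0,0,-1]]'
```

```text
clock: 21.1
position: [0.4626, -0.2877, 0.0085]
eef_rot: [0.0, 1.0, -0.0, 0.0]
wrist_force: [-0.4, 1.0, 4.5]
grip_width: 0.681
finger_force: 30.0
```

```bash
python3 -m handwheel '[[0,0,-0.04,0,0,0,-1],[0,0,-0.14,0,0,0,-1],[0,0,-0.24,0,0,0,-1],[0,0,-0.34,0,0,0,-1],[0,0,-0.42,0,0,0,-1],[-0.005,-0.08,-0.454,0,0,0,-1],[-0.01,-0.17,-0.454,0,0,0,-1],[-0.015,-0.26,-0.454,0,0,0,-1],[-0.02,-0.35,-0.454,0,0,0,-1],[-0.025,-0.44,-0.454,0,0,0,-1],[-0.03,-0.53,-0.454,0,0,0,-1],[-0.035,-0.62,-0.454,0,0,0,-1],[-0.04,-0.71,-0.454,0,0,0,-1],[-0.045,-0.8,-0.454,0,0,0,-1],[-0.05,-0.87,-0.454,0,0,0,-1],[-0.051,-0.9,-0.454,0,0,0,-1],[-0.051,-0.9,-0.454,0,0,0,-1],[-0.051,-0.9,-0.454,0,0,0,-1],[-0.051,-0.9,-0.454,0,0,0,-1]]'; python3 - <<'E'
from h import *
p=sensors.sense()['position']
locate('sieve_red','sieve',z0=p[2]-.0085,x0=p[:2],cams=['scene'])
E
```

```text
clock: 23.0
position: [0.4422, 0.0705, 0.1899]
eef_rot: [0.0, 1.0, -0.001, -0.0]
wrist_force: [1.7, -0.6, -1.1]
grip_width: 0.679
finger_force: 30.0
sieve_red {'scene': [0.4453, 0.0705]} {'scene': (0.64, 0.8)}
```

```bash
python3 -m handwheel '[[0,-0.004,0.04,0,0,0,-1],[0,-0.004,0.08,0,0,0,-1],[0,-0.004,0.11,0,0,0,-1],[0,-0.004,0.125,0,0,0,-1],[0,-0.004,0.135,0,0,0,-1],[0,-0.004,0.143,0,0,0,-1],[0,-0.004,0.148,0,0,0,-1],[0,-0.004,0.15,0,0,0,-1],[0,-0.004,0.151,0,0,0,-1],[0,-0.004,0.151,0,0,0,-1]]'
```

```text
clock: 24.1
position: [0.4424, 0.0739, 0.1299]
eef_rot: [0.0, 1.0, -0.0, 0.0]
wrist_force: [-0.6, -0.5, 3.8]
grip_width: 0.677
finger_force: 32.2
```

```bash
python3 -m handwheel '[[0,0.003,0,0,0,0,-1],[0,0.003,0.002,0,0,0,-1],[0,0.003,0.004,0,0,0,-1],[0,0.003,0.004,0,0,0,-1]]'
```

```text
clock: 24.5
position: [0.4428, 0.0736, 0.1293]
eef_rot: [-0.0, 1.0, 0.0, 0.001]
wrist_force: [-3.7, 1.5, 18.5]
grip_width: 0.676
finger_force: 35.4
```

```bash
python3 -m handwheel '[[0,0,-0.001,0,0,0,1],[0,0,-0.001,0,0,0,1],[0,0,-0.001,0,0,0,1],[0,0,-0.001,0,0,0,1],[0,0,-0.001,0,0,0,1],[0,0,-0.001,0,0,0,1],[0,0,-0.001,0,0,0,1],[0,0,-0.03,0,0,0,1],[0,0,-0.1,0,0,0,1],[0,0,-0.2,0,0,0,1],[0,0,-0.25,0,0,0,1],[0,0,-0.25,0,0,0,1],[0,0,-0.25,0,0,0,1]]'; python3 - <<'E'
from h import *
locate('sieve_red','sieve',z0=.121,x0=(.44,.07),cams=['scene'])
locate('sieve_yellow','sieve',z0=.091,x0=(.44,.07),cams=['scene'])
cv2.imwrite('pics/e.png',optics.grab_frame('scene')[100:250,240:440,::-1].repeat(3,0).repeat(3,1))
E
```

```text
clock: 25.8
position: [0.4421, 0.0727, 0.2283]
eef_rot: [0.0, 1.0, -0.0, 0.0]
wrist_force: [-0.4, -0.4, 0.2]
grip_width: 1.0
finger_force: 0.0Traceback (most recent call last):
  File "<stdin>", line 2, in <module>
  File "h.py", line 27, in locate
    out['+'.join(ns)]=least_squares(f,x0,args=(ns,),diff_step=1e-4).x.round(4).tolist()
                      ~~~~~~~~~~~~~^^^^^^^^^^^^^^^^^^^^^^^^^^^^^^^^
    return func(*args, **kwargs)
    vector_fun = VectorFunction(
        fun_wrapped,
    ...<6 lines>...
        workers=workers
    )
    self._update_fun()
    ~~~~~~~~~~~~~~~~^^
    self.f = self.fun_wrapped(xp_copy(self.x))
             ~~~~~~~~~~~~~~~~^^^^^^^^^^^^^^^^^
    return np.atleast_1d(self.fun(x))
                         ~~~~~~~~^^^
    return self.f(x, *self.args, **self.kwargs)
           ~~~~~~^^^^^^^^^^^^^^^^^^^^^^^^^^^^^^
  File "h.py", line 24, in <lambda>
    f=lambda p,ns:np.concatenate([cen(cv2.convexHull(proj(n,solid(kind,*p,z0,yaw)).astype(np.float32)))-obs[n][0] for n in ns])
                  ~~~~~~~~~~~~~~^^^^^^^^^^^^^^^^^^^^^^^^^^^^^^^^^^^^^^^^^^^^^^^^^^^^^^^^^^^^^^^^^^^^^^^^^^^^^^^^^^^^^^^^^^^^^^^
ValueError: need at least one array to concatenate
```

```bash
python3 -m handwheel '[[0.021,-0.488,0,0,0,0,1],[0.021,-0.488,0,0,0,0,1],[0.021,-0.488,0,0,0,0,1],[0.021,-0.488,0,0,0,0,1],[0.021,-0.488,0,0,0,0,1],[0.021,-0.488,0,0,0,0,1],[0.021,-0.488,0.1,0,0,0,1],[0.021,-0.488,0.2,0,0,0,1],[0.021,-0.488,0.3,0,0,0,1],[0.021,-0.488,0.383,0,0,0,1],[0.021,-0.488,0.383,0,0,0,1],[0.021,-0.488,0.383,0,0,0,1],[0.021,-0.488,0.383,0,0,0,1]]'; python3 - <<'E'
from h import *
cv2.imwrite('pics/e.png',optics.grab_frame('scene')[80:230,240:440,::-1].repeat(3,0).repeat(3,1))
locate('sieve_red','sieve',z0=.121,x0=(.44,.07))
E
```

```text
clock: 27.2
position: [0.4518, 0.2679, 0.0764]
eef_rot: [-0.001, 1.0, -0.001, 0.001]
wrist_force: [0.2, 0.2, 1.6]
grip_width: 0.995
finger_force: 0.0
sieve_red {'scene+top': [0.442, 0.0726], 'scene': [0.4397, 0.0727], 'top': [0.4427, 0.073]} {'scene': (0.59, 0.91), 'top': (0.72, 0.94)}
```

View pics/e.png

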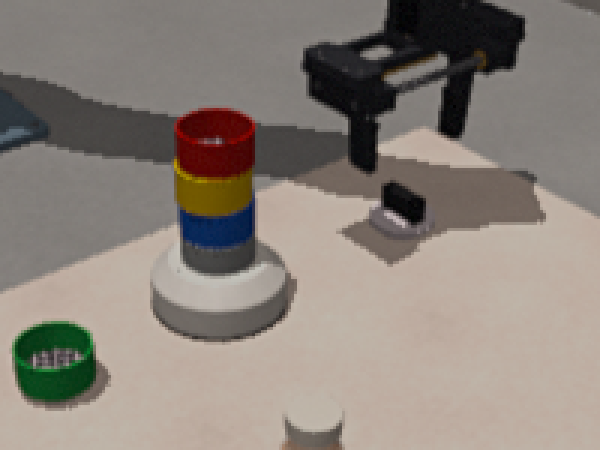

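```bash
python3 - <<'E'
from h import *
im=optics.grab_frame('scene')[110:180,285:345,::-1]
im=cv2.resize(im,None,fx=7,fy=7,interpolation=cv2.INTER_CUBIC)
# predicted shoulder/rim ellipses of a perfect tower
for z in(.07,.1,.13,.16):
    p=proj('scene',[(.4427+.03*np.cos(t),.0718+.03*np.sin(t),z) for t in T]); p=(p-[285,110]+.5)*7
    cv2.polylines(im,[p.astype(np.int32)],True,(255,255,255),1)
cv2.imwrite('pics/f.png',im)
E
```

```text
(no output)
```

View pics/f.png

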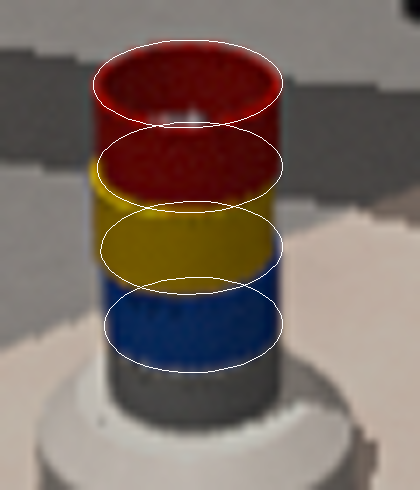

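Red is seated with its rim at the predicted 0.16 m height. Yellow is about 2.5 mm to the image left, which matches the spigot play and is within tolerance. Gripping the lid.

```bash
python3 -m handwheel '[[-0.003,0,0.06,0,0,0,1],[-0.003,0,0.11,0,0,0,1],[-0.003,0,0.135,0,0,0,1],[-0.003,0,0.145,0,0,0,1],[-0.003,0,0.145,0,0,0,1],[-0.003,0,0.145,0,0,0,1],[-0.003,0,0.145,0,0,0,1]]'
```

```text
clock: 28.2
position: [0.4499, 0.2683, 0.0175]
eef_rot: [-0.0, 1.0, -0.0, 0.001]
wrist_force: [-0.1, 0.4, -0.4]
grip_width: 0.996
finger_force: 0.0
```

```bash
python3 -m handwheel '[[0,0,0,0,0,0,-1],[0,0,0,0,0,0,-1],[0,0,0,0,0,0,-1],[0,0,0,0,0,0,-1],[0,0,0,0,0,0,-1],[0,0,0,0,0,0,-1],[0,0,0,0,0,0,-1],[0,0,0,0,0,0,-1],[0,0,0,0,0,0,-1],[0,0,0,0,0,0,-1]]'
```

```text
clock: 29.2
position: [0.4493, 0.2679, 0.0167]
eef_rot: [0.0, 1.0, -0.0, -0.0]
wrist_force: [-0.0, 0.3, -0.8]
grip_width: 0.154
finger_force: 30.0
```

```bash
python3 -m handwheel '[[0,0,-0.04,0,0,0,-1],[0,0,-0.14,0,0,0,-1],[0,0,-0.24,0,0,0,-1],[0,0,-0.34,0,0,0,-1],[0,0,-0.44,0,0,0,-1],[0,0,-0.508,0,0,0,-1],[-0.005,0.08,-0.508,0,0,0,-1],[-0.01,0.17,-0.508,0,0,0,-1],[-0.015,0.26,-0.508,0,0,0,-1],[-0.02,0.35,-0.508,0,0,0,-1],[-0.02,0.43,-0.508,0,0,0,-1],[-0.02,0.488,-0.508,0,0,0,-1],[-0.02,0.488,-0.508,0,0,0,-1],[-0.02,0.488,-0.508,0,0,0,-1],[-0.02,0.488,-0.508,0,0,0,-1]]'; python3 - <<'E'
from h import *
im=optics.grab_frame('scene')[80:180,265:365,::-1]
cv2.imwrite('pics/g.png',cv2.resize(im,None,fx=5,fy=5,interpolation=cv2.INTER_CUBIC))
E
```

```text
clock: 30.7
position: [0.4413, 0.074, 0.2199]
eef_rot: [-0.0, 1.0, 0.001, 0.0]
wrist_force: [-0.5, 0.6, -1.5]
grip_width: 0.157
finger_force: 30.0
```

View pics/g.png

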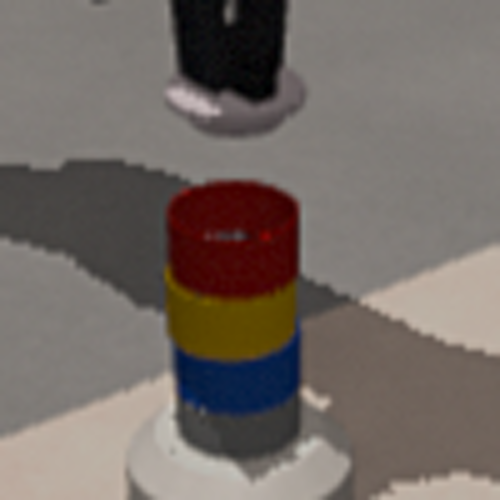

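The lid (px 236,95) hangs level over the red rim (233,208), about 1–2 mm too far toward +y. I'll correct that while lowering.

```bash
python3 -m handwheel '[[0,0.004,0.03,0,0,0,-1],[0,0.004,0.06,0,0,0,-1],[0,0.004,0.085,0,0,0,-1],[0,0.004,0.1,0,0,0,-1],[0,0.004,0.11,0,0,0,-1],[0,0.004,0.118,0,0,0,-1],[0,0.004,0.124,0,0,0,-1],[0,0.004,0.127,0,0,0,-1],[0,0.004,0.128,0,0,0,-1],[0,0.004,0.128,0,0,0,-1]]'
```

```text
clock: 31.75
position: [0.4414, 0.0711, 0.1689]
eef_rot: [-0.0, 1.0, -0.0, 0.0]
wrist_force: [-0.2, -0.0, -1.2]
grip_width: 0.154
finger_force: 30.0
```

```bash
python3 -m handwheel '[[0,0,0.002,0,0,0,-1],[0,0,0.004,0,0,0,-1],[0,0,0.004,0,0,0,-1]]'
```

```text
clock: 32.05
position: [0.4416, 0.0712, 0.1675]
eef_rot: [0.0, 1.0, -0.0, 0.0]
wrist_force: [-0.1, 0.5, 5.1]
grip_width: 0.159
finger_force: 30.0
```

```bash
python3 -m handwheel '[[0,0,0.002,0,0,0,-1],[0,0,0.002,0,0,0,-1],[0,0,0.001,0,0,0,1],[0,0,0.001,0,0,0,1],[0,0,0.001,0,0,0,1],[0,0,0.001,0,0,0,1],[0,0,0.001,0,0,0,1],[0,0,0.001,0,0,0,1],[0,0,0.001,0,0,0,1],[0,0,0.001,0,0,0,1],[0,0,-0.03,0,0,0,1],[0,0,-0.1,0,0,0,1],[0,0,-0.2,0,0,0,1],[0,0,-0.25,0,0,0,1],[0,-0.4,-0.25,0,0,0,1],[0,-0.4,-0.25,0,0,0,1],[0,-0.4,-0.25,0,0,0,1],[0,-0.4,-0.25,0,0,0,1],[0,-0.4,-0.25,0,0,0,1],[0,-0.4,-0.25,0,0,0,1]]'; python3 - <<'E'
from h import *
im=optics.grab_frame('scene')[80:180,265:365,::-1]
im=cv2.resize(im,None,fx=6,fy=6,interpolation=cv2.INTER_CUBIC)
for z in(.07,.1,.13,.16,.165):
    p=proj('scene',[(.4427+.03*np.cos(t),.0718+.03*np.sin(t),z) for t in T]); p=(p-[265,80]+.5)*6
    cv2.polylines(im,[p.astype(np.int32)],True,(255,255,255),1)
cv2.imwrite('pics/i.png',im)
E
```

```text
clock: 34.05
position: [0.4415, 0.2297, 0.2673]
eef_rot: [0.001, 1.0, -0.001, -0.0]
wrist_force: [0.3, -0.3, -0.3]
grip_width: 0.997
finger_force: 0.0
```

View pics/i.png

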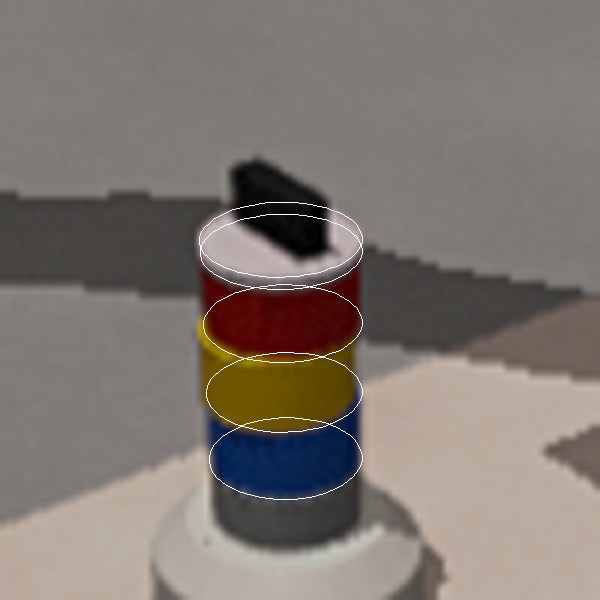

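The lid sits level on red at its predicted height (px 280,245), and the gripper is clear of the tower. Handing in.

```bash
python3 -c "
from plant import bot
print(bot.close_job())"
```

```text
the job is handed in; nothing more can be done
None
```

I built the tower on the catch pan in order (blue, yellow, red, lid), with each part set down and released before the next, and handed it in at about 34 s. In the last picture all four parts look level and home, with yellow about 2.5–3 mm off centre (limit 5 mm); I never touched the green sieve or the jar, and the hand-in returned no verdict.

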